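# Clear the code reader and hold a carton over its window

### The arm

A 6-joint arm with a two-finger parallel gripper is mounted at the origin on the work surface. World frame = base frame: x ahead of the robot, y to its left, z up, the work surface at z = 0. Lengths are in mm, angles in rad, forces in N, time in s.
With the tool pointing down it reaches from about 350 to 775 mm from the base axis. Payload 7.3 kg.
Tool frame: the origin (TCP) lies midway between the tips of the shut fingers; the grasp point (between the pads) lies 19 mm behind it; x points along the fingers, y is the direction in which the jaws open and shut, and the axes are right-handed (so a half turn about x gives the same grasp; the last joint's range is limited). The gripper opens to 92 mm and grips with 3 to 60 N. Pads are 19 mm wide; open, the fingers measure 130 mm over their backs; the gripper's body (75 mm by 190 mm) begins 47 mm behind the grasp point.
Start: joints at [1.004, 0.342, 1.524, -0, 1.275, -0.146], TCP at [214.446, 479.226, 226.741] pointing down, gripper open.
Joint ranges: [-2.53, 2.53], [-0.77, 2.02], [0.04, 2.7], [-1, 4.14], [0.28, 2.66], [-3.11, 3.11]. Speed limits (rad/s): [2.57, 2.57, 3.14, 3.14, 3.14, 3.14].

### API

Orientations are given as [roll, pitch, yaw] about the fixed x, y, z axes, in that order (R = Rz(yaw) Ry(pitch) Rx(roll)).
In Python, from plant import get_obs, capture, close_job gives the robot as it stands. The module is installed in compiled form; this text tells all that it offers.
- The arm moves only by the tool send_rows, never from a script. Its argument "moves" is a list of rows, each a list of 4 numbers: the shift along the tool's x, y, z in mm, then the turn about the tool's x in degrees. In form: [[tx, ty, tz, yaw], ...]. A call has 1 to 8 rows; each row shifts and turns the commanded pose from where the row before left it, along the tool's axes as they then stand; what a row does not reach is not made up. A row lasts 1/8 s, in which the tool goes at most 62.5 mm and 10.7 degrees, less where a joint would pass 70% of its speed; a pose out of reach is approached as far as the arm can. A call with a gripper value outside its range is refused whole. "hand" is the opening, from 0 (shut) to 1 (fully open), set as the call begins (left out, the last holds). The fingers move at their own pace and stop on an object; the grip force is fixed at half the most. Time passes only in rows, so rows that do not move let the fingers close. It gives the time, the measured TCP pose, the force and the opening at its end, in the units of the state.
- get_obs(): the state, without advancing time (a new reading comes with each control period).
- capture(name): name is "scene" or "side" or "wrist"; returns a dict with "image" (400x640x3 uint8, red, green, blue), "K" (3x3 intrinsics, pixels), "dist" ([k1, k2, p1, p2, k3] as OpenCV has them; the pictures are not rectified), "position" and "attitude" of the camera in the world; the wrist camera has in their place "mount" (4x4, takes a point from camera to tool coordinates, whose origin is the TCP and whose axes are the tool frame's). Camera axes: x right, y down, z forward; pixel columns grow to the right and rows downward; lengths in mm; the calibration is good to about 2 mm. A picture is of the moment at which its call begins: read the wrist's pose just before it. There is no depth.
- close_job(): hands the job in, once; it reports no verdict.
The state is a dict: "time": time; "joint_positions": joint angles; "dq": joint speeds; "tau": joint torques, N m; "tool_pos": TCP position; "tcp_rot": TCP orientation; "contact_force": force on the tool from outside, world axes, zero at the start; "moment": the same for the moment, N m; "grip_width": finger opening in mm.
Only numpy, scipy, OpenCV 4.12 (cv2) and the standard library are available. Lean on these libraries where they do the work, as an engineer would, in place of code of your own. Each camera call takes 0.05 s, during which the arm holds its last target. There are 200 camera calls.

### The job

Four wood chips lie on the flat code reader: pick up the scraper block and wipe them all off onto the bench with it (not with the fingers), then put the scraper back on the bench, clear of the reader. Then take the long carton out of the tray, lift it above the tops of the tins and carry it over them, and finish while still holding it: upright and still, centred over the reader's glass window with its long side along the window's long side, about a centimetre above the glass. The carton must never touch the reader, and the other goods stay where they are.

Things in the scene. Friction and masses are not known exactly. Their poses are not given: they have to be found in the camera images.
- reader: Flat code reader fixed on the bench: a low black box with a steel top plate, 160 mm along its x, 220 mm along its y, 30 mm high. Origin at the centre of its underside, z up; the flat top is 30 mm above it. The dark glass window, 76 mm along x and 120 mm along y, lies flush in the middle of the top, so its long side runs along the reader's y. Its edges have no rim: what is pushed past them falls onto the bench.
- scraper_center (a point): Centre (half-way up, 27.5 mm above its foot) of the scraper block, which stands upright and loose on the bench: a wooden grip 120 mm long, 28 mm thick, 35 mm high on a black rubber foot 140 mm long, 30 mm thick, 20 mm high; 55 mm high in all, 0.16 kg or so. Long side along its x, thickness along its y, z up.
- carton_center (a point): Centre (half-way up) of the long carton: a closed rigid cardboard box 100 mm long (its x), 56 mm wide (its y), 70 mm high (z up), about 0.2 to 0.4 kg. It stands in the open tray next to the cube-shaped carton, at either end.
- tray: Open cardboard tray fixed on the bench, 260 mm along its x, 170 mm along its y, 50 mm high, walls and floor 5 mm thick. Origin at the centre of its underside. No dividers.
- cube_carton: Cube-shaped closed carton, 70 mm each way, standing in the tray; not to be moved. Origin at the centre of its underside.
- jar: Jar, 64 mm across, 85 mm high, on the bench beyond the reader; leave alone. Origin at the centre of its underside.
- bottle: Drinks bottle, 66 mm across, 200 mm high, on the bench beyond the reader; leave alone. Origin at the centre of its underside.
- tape_roll: Roll of parcel tape lying flat, 84 mm across, 48 mm high, on the bench beyond the tins; leave alone. Origin at the centre of its underside.
- chip0: Loose hard wood chip, about 22 x 16 mm and 7 mm thick, 10 g, lying on the top of the reader at the start. Origin at the centre of its underside.
- chip1: Loose hard wood chip, about 22 x 16 mm and 7 mm thick, 10 g, lying on the top of the reader at the start. Origin at the centre of its underside.
- chip2: Loose hard wood chip, about 22 x 16 mm and 7 mm thick, 10 g, lying on the top of the reader at the start. Origin at the centre of its underside.
- chip3: Loose hard wood chip, about 22 x 16 mm and 7 mm thick, 10 g, lying on the top of the reader at the start. Origin at the centre of its underside.
- tin0: Food tin, 66 mm across, 85 mm high, one of three in a row on the bench between the tray and the reader; leave alone. Origin at the centre of its underside.
- tin1: Food tin, 66 mm across, 85 mm high, one of three in a row on the bench between the tray and the reader; leave alone. Origin at the centre of its underside.
- tin2: Food tin, 66 mm across, 85 mm high, one of three in a row on the bench between the tray and the reader; leave alone. Origin at the centre of its underside.
Mind the look-alikes: they are no part of the job. Leave any pink, red or turquoise look-alike of the part that bears carton_center alone.

How it is judged:
By the outcome, as a careful person would: the job done as asked, in the order asked, and still so for the second after the job is handed in, while the arm keeps its last pose, push and grip.
It also fails if it takes over 72 s, if anything falls off the work surface, if the arm or the gripper's body presses on something with over 40 N, if the wrist force passes 120 N, or if a joint passes its speed limit or range.

## Working session

There is one attempt and no reset: what is moved stays moved. The work goes in short steps, Python scripts to look and compute and a tool call to move; the robot and the scene stay as the last step left them, time stands still between calls to the robot, and variables do not carry over. Pictures are saved under pics/ and viewed, about 8 in all and at most 12, crops included, and the job is handed in when it is done.

Besides the shell and the picture viewer there is one more tool, called by a JSON object that holds its "op" and its "data". send_rows: Moves the arm, as the interface text tells. Its arguments: {"type":"object","properties":{"moves":{"type":"array","items":{"type":"array","items":{"type":"number"}}},"hand":{"type":"number"}},"required":["moves"]}

```bash
mkdir -p pics; cat > h.py <<'E'
import numpy as np, cv2
from scipy.spatial.transform import Rotation as R
from plant import get_obs, capture, close_job
def cam(n):
    o=get_obs(); c=capture(n)
    if 'mount' in c:
        T=np.eye(4);T[:3,:3]=R.from_euler('xyz',o['tcp_rot']).as_matrix();T[:3,3]=o['tool_pos']
        M=T@np.array(c['mount']); c['Rm']=M[:3,:3];c['p']=M[:3,3]
    else:
        a=np.array(c['attitude']); c['p']=np.array(c['position'])
        c['Rm']=a if a.shape==(3,3) else R.from_euler('xyz',a).as_matrix()
    return c
def pt(c,uv,z):
    uv=np.array(uv,float).reshape(-1,1,2)
    n=cv2.undistortPoints(uv,np.array(c['K'],float),np.array(c['dist'],float)).reshape(-1,2)
    d=np.c_[n,np.ones(len(n))]@c['Rm'].T
    return c['p']+d*((z-c['p'][2])/d[:,2])[:,None]
def proj(c,P):
    Rw=c['Rm'].T; t=-Rw@c['p']
    return cv2.projectPoints(np.array(P,float).reshape(-1,1,3),cv2.Rodrigues(Rw)[0],t,np.array(c['K'],float),np.array(c['dist'],float))[0].reshape(-1,2)
def save(c,f): cv2.imwrite('pics/'+f,cv2.cvtColor(c['image'],cv2.COLOR_RGB2BGR))
E
python3 - <<'E'
from h import *
import pickle
o=get_obs();print(o)
for n in ['scene','side']:
    c=cam(n);save(c,n+'0.png');print(n,c['p'],c['Rm'].round(3).tolist(),c['K'],c.get('attitude'))
    pickle.dump(c,open(n+'.pkl','wb'))
E
```

```text
{'time': 0.0, 'joint_positions': array([ 1.00399386e+00,  3.42742300e-01,  1.52499842e+00,  1.10224459e-05,
        1.27537162e+00, -1.45985705e-01]), 'dq': array([-8.25404366e-05, -9.25660175e-05,  2.25324294e-04,  3.87496385e-05,
        1.29828799e-03, -8.44739059e-04]), 'tau': array([-1.43244040e-03, -4.31248856e+01, -2.44211268e+01,  7.16570718e-02,
        5.60021424e-02, -4.80005224e-05]), 'tool_pos': array([214.22389187, 478.87785085, 226.04127996]), 'tcp_rot': array([-1.72371761,  1.56927661, -2.14453759]), 'contact_force': array([-0.03922658,  0.48693146, -0.08604606]), 'moment': array([ 0.00239751, -0.03603434, -0.00085538]), 'grip_width': 91.63956456052286}
scene [ 922.78747103  606.65363574 1079.21138474] [[-0.847, 0.428, -0.315], [0.531, 0.7, -0.478], [0.016, -0.572, -0.82]] [[414.63746837   0.         322.06117964]
 [  0.         414.63746837 206.74280883]
 [  0.           0.           1.        ]] [-2.53288811 -0.01609686  2.58225287]
side [ 109.15015094 -891.07884992 1095.42373451] [[0.909, -0.3, 0.289], [-0.417, -0.666, 0.618], [0.007, -0.683, -0.731]] [[487.04367229   0.         320.16234031]
 [  0.         487.04367229 207.12325678]
 [  0.           0.           1.        ]] [-2.39002363 -0.00744859 -0.42966476]
```

View pics/scene0.png

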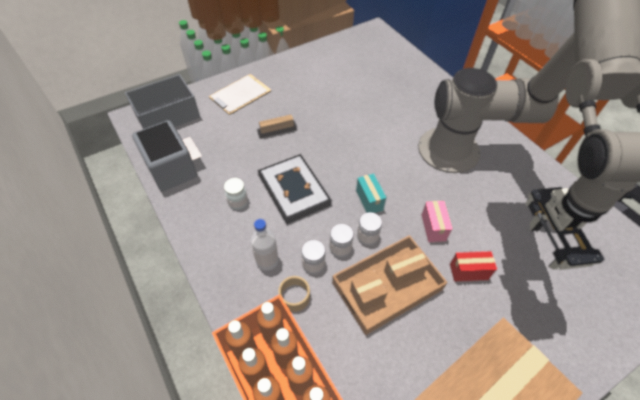

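View pics/side0.png

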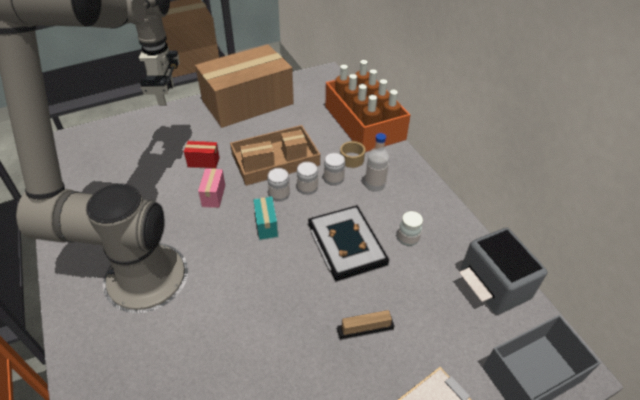

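Both views show the reader (scene ≈(295,188), side ≈(347,240)), scraper (277,126)/(367,322), tray (390,283)/(276,155) with the long carton at (408,262)/(258,153), and the tins between.

```bash
cat > m.py <<'E'
from h import *
import pickle
def comp(m,uv):
    n,l,s,ce=cv2.connectedComponentsWithStats(m.astype(np.uint8)); x0=np.array(uv)
    ys,xs=np.nonzero(m); i=np.argmin((xs-uv[0])**2+(ys-uv[1])**2); return l==l[ys[i],xs[i]]
def rect(c,m,z):
    cnt=max(cv2.findContours(m.astype(np.uint8),cv2.RETR_EXTERNAL,cv2.CHAIN_APPROX_NONE)[0],key=len)
    P=pt(c,cnt.reshape(-1,2),z)[:,:2].astype(np.float32)
    (cx,cy),(w,h),a=cv2.minAreaRect(P)
    if w<h: w,h,a=h,w,a+90
    return [round(float(v),1) for v in (cx,cy,w,h,(a+90)%180-90)]
seeds={'scene':dict(plate=(275,190),grip=(277,125),carton=(402,270),cube=(368,297),tins=[(314,249),(342,233),(371,221)],bottle=(260,225)),
'side':dict(plate=(320,230),grip=(367,320),carton=(256,160),cube=(294,152),tins=[(278,176),(307,170),(334,159)],bottle=(381,138))}
for n in ['scene','side']:
    c=pickle.load(open(n+'.pkl','rb'));im=c['image']
    hsv=cv2.cvtColor(im,cv2.COLOR_RGB2HSV);H,S,V=[hsv[...,i].astype(int) for i in range(3)]
    s=seeds[n]
    win=np.zeros(H.shape,bool);x,y=s['plate'];win[y-50:y+60,x-30:x+80]=1
    m=comp((V>150)&(S<40)&win,s['plate']);print(n,'plate',m.sum(),rect(c,m,30))
    x,y=s['grip'];win[:]=0;win[y-25:y+25,x-40:x+40]=1
    wood=(S>70)&(H<25)
    m=comp(wood&win,s['grip']);print('grip',m.sum(),rect(c,m,55))
    m=comp(wood&(V>90)&win,s['grip'])
    x,y=s['plate'];win[:]=0;win[y-40:y+60,x-15:x+60]=1
    k,l,st,ce=cv2.connectedComponentsWithStats((wood&win).astype(np.uint8))
    print('chips',[(st[i,4],pt(c,ce[i],35)[0,:2].round()) for i in range(1,k) if st[i,4]>8])
    for t in s['tins']:
        print('tin',pt(c,t,85)[0,:2].round())
    print('bottle',pt(c,s['bottle'],200)[0,:2].round())
    for k2 in ('carton','cube'):print(k2,pt(c,s[k2],75)[0,:2].round())
    crop=np.vstack([im[225:335,310:460],] if n=='scene' else [im[115:190,220:330]])
    crop=cv2.resize(crop,None,fx=5 if n=='scene' else 6,fy=5 if n=='scene' else 6,interpolation=cv2.INTER_CUBIC)
    cv2.imwrite(f'pics/crop_{n}.png',crop[...,::-1])
E
python3 m.py
```

```text
scene plate 1421 [552.2, -127.2, 202.1, 141.1, 86.1]
grip 227 [475.2, -378.5, 115.1, 42.2, -13.1]
chips [(np.int32(14), array([ 515., -173.])), (np.int32(23), array([ 577., -172.])), (np.int32(21), array([521., -96.])), (np.int32(19), array([ 590., -105.]))]
tin [635. 135.]
tin [541. 133.]
tin [448. 143.]
bottle [748.  61.]
carton [465. 308.]
cube [587. 323.]
side plate 1543 [551.0, -127.9, 196.9, 137.6, 86.2]
grip 828 [463.9, -401.0, 125.5, 45.6, -12.7]
chips [(np.int32(33), array([ 589., -106.])), (np.int32(38), array([520., -96.])), (np.int32(44), array([ 575., -173.])), (np.int32(44), array([ 514., -174.]))]
tin [447. 133.]
tin [537. 122.]
tin [635. 134.]
bottle [741.  45.]
carton [413. 241.]
cube [538. 227.]
```

View pics/crop_scene.png

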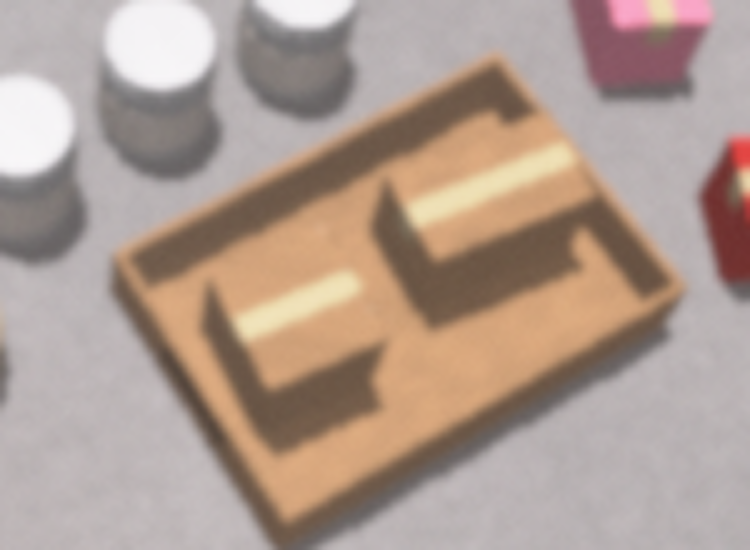

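The crop shows the long carton as the right-hand (low-x) box in the tray, with its tape running along its length from scene pixel (391,268) to (425,255). The cube is at the left, around (370,290).

```bash
cat > mv.py <<'E'
from h import *
def plan(tx,ty,tz,jaw,o=None):
    "world target of TCP, jaw direction angle deg -> tool shift and turn"
    o=o or get_obs();M=R.from_euler('xyz',o['tcp_rot']).as_matrix()
    d=M.T@(np.array([tx,ty,tz])-o['tool_pos'])
    a=np.degrees(np.arctan2(M[1,1],M[0,1]))
    t=-(jaw-a); t=(t+90)%180-90
    print('TCP',o['tool_pos'].round(1),'jaw',round(a,1),'xax',M[:,0].round(4),'shift',d.round(1),'turn',round(t,1),'t',round(o['time'],2),'w',round(o['grip_width'],1))
E
python3 - <<'E'
from mv import *
import pickle
plan(480,0,230,77); plan(455,-390,230,77)
M=R.from_euler('xyz',get_obs()['tcp_rot']).as_matrix();print(M.round(3))
for n,a,b in(('scene',(391,268),(425,255)),):
    c=pickle.load(open(n+'.pkl','rb'));print(pt(c,[a,b],75)); 
    print('tray corners',pt(c,[[310+x/5,225+y/5] for x,y in ((500,55),(120,255),(280,530),(682,290))],50)[:,:2].round())
c=capture('wrist');print(np.array(c['mount']).round(3),c['K'])
E
```

```text
TCP [214.2 478.9 226.1] jaw 65.9 xax [-7.0e-04 -1.2e-03 -1.0e+00] shift [  -3.5 -328.6  438.2] turn -11.1 t 0.1 w 91.4
TCP [214.2 478.9 226.1] jaw 65.9 xax [-7.0e-04 -1.2e-03 -1.0e+00] shift [  -3.  -694.8  574.7] turn -11.1 t 0.1 w 91.4
[[-0.001  0.408  0.913]
 [-0.001  0.913 -0.408]
 [-1.    -0.001 -0.   ]]
[[486.06100584 288.00378164  75.        ]
 [382.43840741 305.39816422  75.        ]]
tray corners [[366. 227.]
 [622. 218.]
 [635. 386.]
 [375. 394.]]
[[-0.000e+00 -2.690e-01  9.630e-01 -1.571e+02]
 [ 1.000e+00  1.000e-03  1.000e-03  7.710e-01]
 [-2.000e-03  9.630e-01  2.690e-01 -7.194e+01]
 [ 0.000e+00  0.000e+00  0.000e+00  1.000e+00]] [[299.21912874   0.         316.97489062]
 [  0.         299.21912874 197.77652526]
 [  0.           0.           1.        ]]
```

{"op": "send_rows", "data": {"moves": [[0,-36,48,0],[0,-36,48,0],[0,-36,48,0],[0,-36,48,0],[0,-36,48,0],[0,-36,48,0],[0,-36,48,0],[0,-36,48,0]]}}

```text
time: 1.15
tool_pos: [447.9, 57.6, 226.8]
tcp_rot: [1.132, 1.57, 0.711]
contact_force: [0.0, -0.1, -0.0]
grip_width: 92.0
```

{"op": "send_rows", "data": {"moves": [[0,-38,45,0],[0,-52,20,0],[0,-52,20,0],[0,-52,20,0],[0,-52,20,0],[0,-52,20,0],[0,-52,20,0],[0,-52,20,0]]}}

```text
time: 2.15
tool_pos: [451.5, -384.7, 226.4]
tcp_rot: [2.244, 1.57, 1.823]
contact_force: [0.8, -0.3, -0.2]
grip_width: 91.7
```

{"op": "send_rows", "data": {"moves": [[0,0,0,-6],[0,0,0,-5],[0,0,0,0]]}}

```text
time: 2.52
tool_pos: [451.7, -383.0, 226.2]
tcp_rot: [2.434, 1.57, 2.204]
contact_force: [-0.3, -0.5, 0.1]
grip_width: 91.6
```

```bash
python3 - <<'E'
from mv import *
import pickle
c=cam('wrist');save(c,'w1.png');pickle.dump(c,open('w1.pkl','wb'));plan(468,-390,230,77)
E
```

```text
TCP [ 451.9 -382.9  226.4] jaw 76.8 xax [-3.e-04  6.e-04 -1.e+00] shift [-3.6 -3.2 17.3] turn -0.2 t 2.58 w 91.8
```

View pics/w1.png

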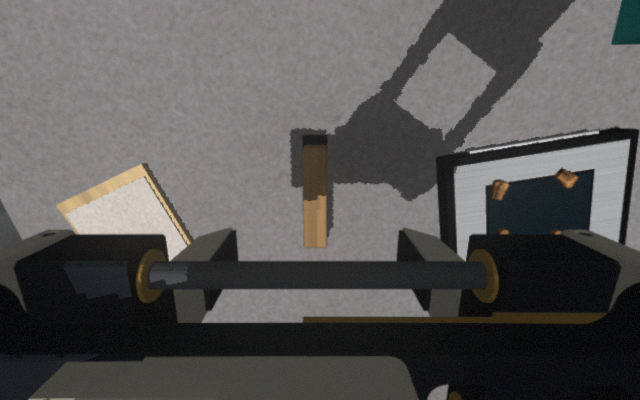

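The wrist view shows the scraper grip upright in the image, from about (315,144) to (315,247), near the jaw plane. The reader with its four chips is at the right.

```bash
python3 - <<'E'
from mv import *
import pickle
c=pickle.load(open('w1.pkl','rb'))
P=pt(c,[(303,145),(327,145),(304,247),(327,247)],55);print(P.round(1))
ce=P.mean(0);print('centre',ce)
hsv=cv2.cvtColor(c['image'],cv2.COLOR_RGB2HSV).astype(int)
m=(hsv[...,1]>70)&(hsv[...,0]<25)&(hsv[...,2]>60);w=np.zeros_like(m);w[136:252,290:340]=1;m&=w
cnt=max(cv2.findContours(m.astype(np.uint8),0,1)[0],key=len).reshape(-1,2)
print(cnt.min(0),cnt.max(0),cv2.minAreaRect(pt(c,cnt,55)[:,:2].astype(np.float32)))
print('px of TCP plane', proj(c,[468,-390,55]))
plan(ce[0],ce[1],24,77)
E
```

```text
[[ 409.9 -387.9   55. ]
 [ 415.8 -362.5   55. ]
 [ 527.2 -415.4   55. ]
 [ 533.4 -388.7   55. ]]
centre [ 471.57158179 -388.6068867    55.        ]
[302 146] [326 247] ((471.836181640625, -389.8561706542969), (26.803695678710938, 119.54619598388672), 77.37947845458984)
px of TCP plane [[313.35451452 195.74032143]]
TCP [ 451.9 -382.9  226.4] jaw 76.8 xax [-3.e-04  6.e-04 -1.e+00] shift [202.4  -1.1  20.6] turn -0.2 t 2.58 w 91.8
```

{"op": "send_rows", "data": {"moves": [[50,-1,20,0],[50,0,0,0],[50,0,0,0],[30,0,0,0],[14,0,0,0],[7,0,0,0],[0,0,0,0]], "hand": 0.7}}

```text
time: 3.45
tool_pos: [471.6, -388.8, 26.4]
tcp_rot: [-0.516, 1.57, -0.745]
contact_force: [-0.9, -0.8, 0.2]
grip_width: 64.4
```

{"op": "send_rows", "data": {"moves": [[0,0,0,0],[0,0,0,0],[0,0,0,0],[0,0,0,0],[0,0,0,0],[0,0,0,0]], "hand": 0}}

```text
time: 4.2
tool_pos: [471.3, -388.7, 25.9]
tcp_rot: [-0.661, 1.57, -0.89]
contact_force: [0.1, 0.4, 1.5]
grip_width: 27.8
```

```bash
python3 - <<'E'
from mv import *
print(get_obs()['contact_force'])
# start-of-sweep pose: reader frame (0,+75)
u=np.array([np.cos(np.radians(86.15)),np.sin(np.radians(86.15))]);r=np.array([551.5,-127.5])
print(r+75*u,r-145*u)
plan(*(r+75*u),100,86.15); plan(*(r+75*u),57,86.15)
E
```

```text
[0.08129209 0.38686944 1.48447112]
[556.53584658 -52.66925599] [ 541.76402994 -272.17277175]
TCP [ 471.3 -388.7   25.9] jaw 76.9 xax [ 2.e-04 -3.e-04 -1.e+00] shift [-74.2 346.6   6.9] turn -9.3 t 4.2 w 27.8
TCP [ 471.3 -388.7   25.9] jaw 76.9 xax [ 2.e-04 -3.e-04 -1.e+00] shift [-31.2 346.6   6.9] turn -9.3 t 4.2 w 27.8
```

{"op": "send_rows", "data": {"moves": [[-30,0,0,0],[-50,0,0,-4.5],[0,0,0,-4.8],[0,50,4,0],[0,60,5,0],[0,60,10,0],[0,60,10,0],[0,50,10,0]]}}

```text
time: 5.2
tool_pos: [528.6, -109.3, 105.5]
tcp_rot: [2.498, 1.57, 2.432]
contact_force: [0.5, 0.4, -1.8]
grip_width: 28.1
```

{"op": "send_rows", "data": {"moves": [[0,40,10,0],[0,15,5,0],[0,0,0,0],[0,0,0,0]]}}

```text
time: 5.7
tool_pos: [547.0, -59.1, 105.5]
tcp_rot: [-2.656, 1.57, -2.724]
contact_force: [0.4, -0.8, -0.9]
grip_width: 28.0
```

```bash
python3 - <<'E'
from mv import *
print(get_obs()['contact_force'])
plan(556.5,-52.7,57,86.15)
c=cam('scene');s=c['image'][130:240,230:370];cv2.imwrite('pics/s1.png',cv2.resize(s,None,fx=4,fy=4,interpolation=2)[...,::-1])
E
```

```text
[ 0.42962014 -0.83518263 -0.85231546]
TCP [547.  -59.1 105.5] jaw 86.1 xax [-5.e-04 -2.e-04 -1.e+00] shift [48.5  7.   9.1] turn -0.0 t 5.7 w 28.0
```

View pics/s1.png

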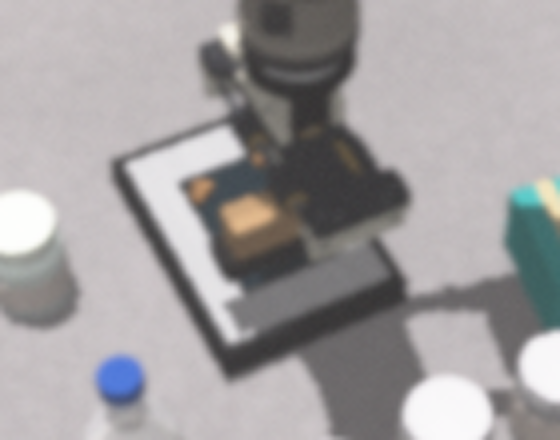

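The scraper is held level over the near part of the reader, with the turquoise carton clear of it. Next I shift 7, 9 mm and lower it.

{"op": "send_rows", "data": {"moves": [[15,7,9,0],[20,0,0,0],[9,0,0,0],[3,0,0,0],[1.5,0,0,0],[0,0,0,0],[0,0,0,0]]}}

```text
time: 6.62
tool_pos: [557.1, -51.5, 57.7]
tcp_rot: [-0.082, 1.57, -0.148]
contact_force: [0.4, -0.1, -2.0]
grip_width: 27.9
```

{"op": "send_rows", "data": {"moves": [[1,0,0,0],[0,-8,0,0],[0,-14,0,0],[0,-14,0,0],[0,-14,0,0],[0,-14,0,0],[0,-14,0,0],[0,-14,0,0]]}}

```text
time: 7.62
tool_pos: [550.6, -144.2, 56.2]
tcp_rot: [1.19, 1.571, 1.123]
contact_force: [-0.3, 0.6, -1.7]
grip_width: 27.6
```

{"op": "send_rows", "data": {"moves": [[0,-14,0,0],[0,-14,0,0],[0,-14,0,0],[0,-14,0,0],[0,-14,0,0],[0,-14,0,0],[0,-12,0,0],[0,-10,0,0]]}}

```text
time: 8.62
tool_pos: [543.6, -249.8, 56.2]
tcp_rot: [1.294, 1.571, 1.228]
contact_force: [0.5, -0.2, -1.3]
grip_width: 28.1
```

{"op": "send_rows", "data": {"moves": [[0,-10,0,0],[0,-10,0,0],[0,-6,0,0],[0,0,0,0],[-40,0,0,0],[-20,0,0,0],[0,0,0,0]]}}

```text
time: 9.5
tool_pos: [542.8, -275.1, 117.8]
tcp_rot: [-0.475, 1.567, -0.541]
contact_force: [0.6, 0.5, -1.9]
grip_width: 27.8
```

```bash
python3 - <<'E'
from mv import *
print(get_obs()['contact_force'])
plan(471.5,-389,27,77)
a=cam('side');c=cam('scene')
s=np.hstack([c['image'][110:220,230:360],a['image'][195:305,290:420]]);cv2.imwrite('pics/s2.png',cv2.resize(s,None,fx=3,fy=3,interpolation=2)[...,::-1])
E
```

```text
[ 0.61257812  0.53846004 -1.89391435]
TCP [ 542.8 -275.1  117.8] jaw 86.2 xax [ 0.003  -0.0018 -1.    ] shift [  90.8 -118.2  -63.9] turn 9.2 t 9.5 w 27.8
```

View pics/s2.png

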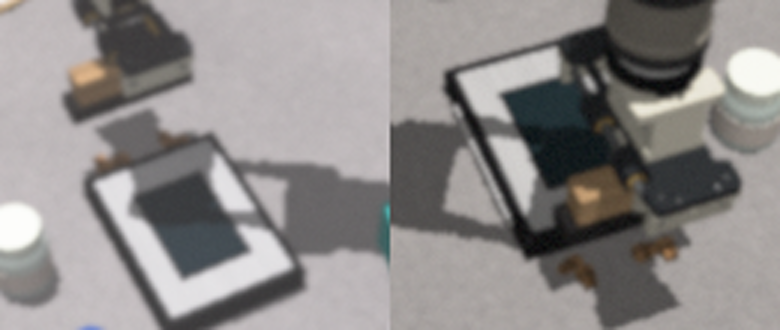

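The plate and window are clear, and the chips lie in two pairs on the bench beyond the -y edge. Now I put the scraper back.

{"op": "send_rows", "data": {"moves": [[0,-40,-22,0],[0,-40,-22,0],[0,-38,-20,0],[0,0,0,5],[0,0,0,4.2],[40,0,0,0],[30,0,0,0],[10,0,0,0]]}}

```text
time: 10.6
tool_pos: [468.7, -386.8, 32.9]
tcp_rot: [2.531, 1.565, 2.304]
contact_force: [-0.2, -0.4, -1.0]
grip_width: 27.4
```

{"op": "send_rows", "data": {"moves": [[5,0,0,0],[3,0,0,0],[2,0,0,0],[0,0,0,0],[0,0,0,0]]}}

```text
time: 11.22
tool_pos: [470.4, -388.6, 26.6]
tcp_rot: [-0.467, 1.57, -0.694]
contact_force: [0.9, 0.1, -0.7]
grip_width: 27.8
```

{"op": "send_rows", "data": {"moves": [[0.8,0,0,0],[0,0,0,0],[0,0,0,0]]}}

```text
time: 11.6
tool_pos: [470.4, -388.6, 25.9]
tcp_rot: [-0.474, 1.57, -0.701]
contact_force: [-1.0, 0.3, 3.2]
grip_width: 28.1
```

{"op": "send_rows", "data": {"moves": [[0,0,0,0],[0,0,0,0],[0,0,0,0],[0,0,0,0],[-20,0,0,0],[-50,0,0,0],[-60,0,0,0],[-60,0,0,0]], "hand": 0.8}}

```text
time: 12.6
tool_pos: [470.0, -388.2, 217.1]
tcp_rot: [2.26, 1.57, 2.033]
contact_force: [0.6, -0.7, 0.0]
grip_width: 73.1
```

```bash
python3 - <<'E'
from mv import *
plan(480,0,230,90); plan(435,297,230,90)
M=R.from_euler('xyz',get_obs()['tcp_rot']).as_matrix();print(M.round(2),get_obs()['joint_positions'].round(2))
E
```

```text
TCP [ 470.  -388.2  217.1] jaw 77.0 xax [-1.e-04  3.e-04 -1.e+00] shift [-12.7 380.5 -77.6] turn -13.0 t 12.6 w 73.1
TCP [ 470.  -388.2  217.1] jaw 77.0 xax [-1.e-04  3.e-04 -1.e+00] shift [ -12.6  659.8 -188.3] turn -13.0 t 12.6 w 73.1
[[-0.    0.23  0.97]
 [ 0.    0.97 -0.23]
 [-1.    0.   -0.  ]] [-0.82  0.51  1.29  0.    1.34 -2.16]
```

{"op": "send_rows", "data": {"moves": [[-3,60,-14,0],[-3,60,-14,0],[-3,60,-14,0],[-3,60,-14,0],[-3,60,-14,0],[-3,60,-14,0],[0,58,-20,0],[0,58,-20,0]]}}

```text
time: 13.6
tool_pos: [456.1, 105.1, 233.7]
tcp_rot: [0.376, 1.57, 0.149]
contact_force: [1.4, -0.4, -0.6]
grip_width: 73.5
```

{"op": "send_rows", "data": {"moves": [[0,58,-20,0],[0,58,-20,0],[0,55,-20,0],[0,10,0,0],[0,0,0,-7],[0,0,0,-7],[0,0,0,0],[0,0,0,0]], "hand": 1}}

```text
time: 14.6
tool_pos: [439.1, 292.5, 233.5]
tcp_rot: [-1.201, 1.571, -1.187]
contact_force: [-0.3, -0.3, 0.1]
grip_width: 91.9
```

```bash
python3 - <<'E'
from mv import *
import pickle
c=cam('wrist');save(c,'w2.png');pickle.dump(c,open('w2.pkl','wb'));plan(435,297,230,90)
E
```

```text
TCP [439.  292.6 233.5] jaw 90.8 xax [ 0. -0. -1.] shift [ 3.5  4.5 -3.9] turn 0.8 t 14.65 w 92.0
```

View pics/w2.png

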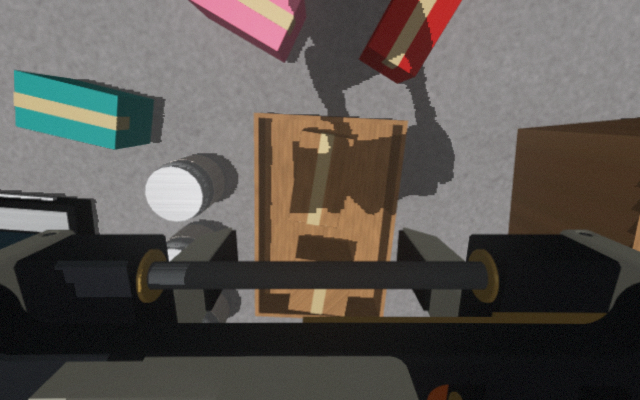

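The wrist view shows the carton top under the open jaws, its tape running from (325,133) to (315,223). The tray walls are at columns ≈262 and ≈395, and one tin's lid is at (175,193).

```bash
python3 - <<'E'
from mv import *
import pickle
c=pickle.load(open('w2.pkl','rb'))
im=c['image'];hsv=cv2.cvtColor(im,cv2.COLOR_RGB2HSV).astype(int)
g=cv2.cvtColor(im,cv2.COLOR_RGB2LAB).astype(int)
# tape: brighter than its row neighbours
V=cv2.GaussianBlur(hsv[...,2].astype(np.uint8),(3,3),0).astype(int)
S=hsv[...,1]
for y in range(124,236,6): 
    r=S[y,300:340]; x=np.arange(300,340); w=np.clip(np.median(r)-15-r,0,None); print(y,round((w*x).sum()/max(w.sum(),1),1),w.sum(),r.min(),int(np.median(r)))
e=pt(c,[(325,133),(315,223)],75);print(e.round(1),np.linalg.norm(e[1]-e[0]))
print('tray corners',pt(c,[(257,114),(406,121)],50)[:,:2].round())
cv2.imwrite('pics/w2c.png',cv2.resize(im[105:245,240:420],None,fx=4,fy=4,interpolation=2)[...,::-1])
E
```

```text
124 0.0 0.0 110 124
130 0.0 0.0 103 118
136 326.4 334.0 72 121
142 325.6 404.5 71 122
148 324.8 379.0 73 121
154 324.2 197.0 80 117
160 323.1 238.0 81 119
166 322.5 245.0 80 121
172 321.2 163.0 86 119
178 320.2 208.0 84 120
184 319.2 237.0 80 123
190 318.0 198.0 85 123
196 317.2 217.0 87 124
202 316.1 156.0 88 121
208 315.7 246.0 81 123
214 314.0 398.0 77 126
220 312.9 381.0 78 126
226 0.0 0.0 118 127
232 0.0 0.0 124 127
[[386.1 300.6  75. ]
 [485.  291.7  75. ]] 99.33117814427021
tray corners [[368. 226.]
 [373. 390.]]
```

View pics/w2c.png

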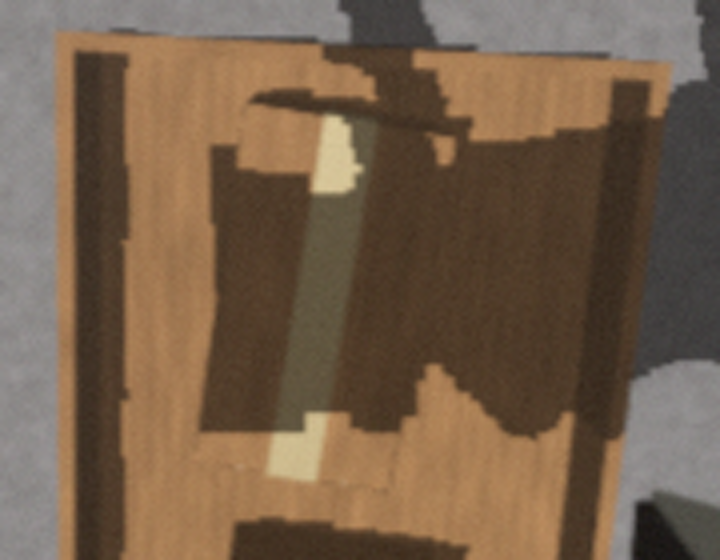

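```bash
python3 - <<'E'
from mv import *
import pickle
c=pickle.load(open('w2.pkl','rb'))
e=pt(c,[(327.8,133.3),(313.3,225)],75);d=e[1]-e[0];ce=e.mean(0);a=np.degrees(np.arctan2(d[1],d[0]))
print(e.round(1),np.linalg.norm(d),ce.round(1),a)
plan(ce[0],ce[1],150,a+90);plan(ce[0],ce[1],34,a+90)
ed=pt(c,[(289.5,220),(338.5,226)],75);print('end corners',ed.round(1),np.linalg.norm(ed[1]-ed[0]))
E
```

```text
[[386.3 303.5  75. ]
 [487.4 289.8  75. ]] 102.0148889784907 [436.9 296.7  75. ] -7.722563252774888
TCP [439.  292.6 233.5] jaw 90.8 xax [ 0. -0. -1.] shift [83.5  4.1 -2.1] turn 8.6 t 14.65 w 92.0
TCP [439.  292.6 233.5] jaw 90.8 xax [ 0. -0. -1.] shift [199.5   4.1  -2.1] turn 8.6 t 14.65 w 92.0
end corners [[481.9 263.1  75. ]
 [488.2 318.1  75. ]] 55.38529088101689
```

{"op": "send_rows", "data": {"moves": [[30,4,-2,0],[30,0,0,4.3],[30,0,0,4.3],[20,0,0,0],[0,0,0,0],[0,0,0,0]], "hand": 0.82}}

```text
time: 15.4
tool_pos: [437.3, 297.2, 124.3]
tcp_rot: [0.593, 1.569, 0.46]
contact_force: [-0.2, 0.7, 0.1]
grip_width: 75.3
```

```bash
python3 - <<'E'
from mv import *
plan(436.5,296.9,28,82.3)
E
```

```text
TCP [437.3 297.2 124.3] jaw 82.4 xax [ 1.3e-03  6.0e-04 -1.0e+00] shift [96.3 -0.5 -0.9] turn 0.1 t 15.4 w 75.3
```

{"op": "send_rows", "data": {"moves": [[30,0,0,0],[25,0,0,0],[20,0,0,0],[12,0,0,0],[6,0,0,0],[3,0,0,0],[0,0,0,0]]}}

```text
time: 16.27
tool_pos: [437.0, 297.2, 27.8]
tcp_rot: [0.628, 1.57, 0.495]
contact_force: [0.2, 0.2, 1.4]
grip_width: 74.8
```

{"op": "send_rows", "data": {"moves": [[0,0,0,0],[0,0,0,0],[0,0,0,0],[0,0,0,0],[0,0,0,0],[0,0,0,0]], "hand": 0}}

```text
time: 17.02
tool_pos: [436.9, 296.9, 27.7]
tcp_rot: [-0.238, 1.571, -0.371]
contact_force: [-0.9, -3.7, 5.8]
grip_width: 55.7
```

{"op": "send_rows", "data": {"moves": [[-5,0,0,0],[-15,0,0,0],[-25,0,0,0],[-30,0,0,0],[-30,0,0,0],[-25,0,0,0],[-15,0,0,0],[0,0,0,0]]}}

```text
time: 18.02
tool_pos: [437.1, 297.3, 173.4]
tcp_rot: [0.639, 1.569, 0.506]
contact_force: [-0.9, 0.4, -4.7]
grip_width: 56.0
```

```bash
python3 - <<'E'
from mv import *
plan(551.5,-127.5,173,-3.85);plan(551.5,-127.5,173,81.9)
o=get_obs();print(o['joint_positions'].round(2),o['contact_force'],o['moment'])
E
```

```text
TCP [437.1 297.3 173.4] jaw 82.4 xax [ 0.0019  0.001  -1.    ] shift [ 2.000e-01 -4.060e+02  1.696e+02] turn 86.2 t 18.02 w 56.0
TCP [437.1 297.3 173.4] jaw 82.4 xax [ 0.0019  0.001  -1.    ] shift [ 2.000e-01 -4.060e+02  1.696e+02] turn 0.5 t 18.02 w 56.0
[ 0.45  0.4   1.6   0.    1.15 -0.99] [-0.85838279  0.42446687 -4.69016813] [ 0.03766911  0.03970019 -0.01836246]
```

{"op": "send_rows", "data": {"moves": [[0,-12,5,0],[0,-28,12,0],[0,-41,17,0],[0,-41,17,0],[0,-41,17,0],[0,-41,17,0],[0,-41,17,0],[0,-41,17,0]]}}

```text
time: 19.02
tool_pos: [516.2, -4.3, 171.2]
tcp_rot: [-3.119, 1.568, 3.031]
contact_force: [1.9, -0.5, -3.9]
grip_width: 55.3
```

{"op": "send_rows", "data": {"moves": [[0,-41,17,0],[0,-39,17,0],[0,-28,12,0],[0,-12,5,0],[0,0,0,4],[0,0,0,8],[0,0,0,9],[0,0,0,9]]}}

```text
time: 20.02
tool_pos: [550.7, -127.2, 171.5]
tcp_rot: [-2.968, 1.569, 2.654]
contact_force: [0.6, 0.7, -4.0]
grip_width: 55.9
```

{"op": "send_rows", "data": {"moves": [[0,0,0,9],[0,0,0,9],[0,0,0,9],[0,0,0,9],[0,0,0,9],[0,0,0,7],[0,0,0,4],[0,0,0,0]]}}

```text
time: 21.02
tool_pos: [550.9, -127.3, 171.7]
tcp_rot: [-1.993, 1.569, 2.657]
contact_force: [-0.2, -0.4, -4.6]
grip_width: 55.8
```

```bash
python3 - <<'E'
from mv import *
import pickle
plan(551.5,-127.5,63,-3.85)
o=get_obs();print(o['joint_positions'].round(2),o['contact_force'])
a=cam('side');c=cam('scene');w=cam('wrist')
pickle.dump((a,c,w),open('f.pkl','wb'))
s=np.hstack([c['image'][110:310,210:400],a['image'][130:330,250:440]]);s=cv2.resize(s,None,fx=2,fy=2,interpolation=2)
s=np.vstack([s,cv2.resize(w['image'][:260],(760,309))[:198]]);cv2.imwrite('pics/f1.png',s[...,::-1])
E
```

```text
TCP [ 550.9 -127.3  171.7] jaw -3.5 xax [-1.6e-03  8.0e-04 -1.0e+00] shift [108.7   0.8   0.2] turn 0.3 t 21.02 w 55.8
[-0.36  0.46  1.49  0.    1.19 -0.3 ] [-0.16368418 -0.41689185 -4.64086163]
```

View pics/f1.png

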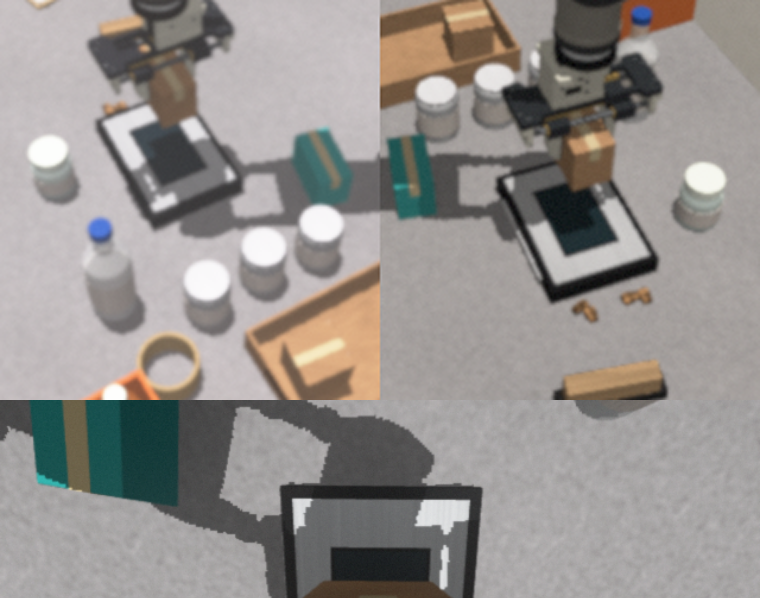

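The carton is held upright over the reader, the four chips lie on the bench, and the scraper stands beside them. The wrist view shows the reader's far corners near wrist pixels (237,73) and (406,73), and the window edge near row 125. I'll check centring with these.

```bash
python3 - <<'E'
from mv import *
import pickle
a,c,w=pickle.load(open('f.pkl','rb'))
o=pt(w,[(236.6,73.2),(405.9,73.2)],30);win=pt(w,[(278.7,124.6),(362,124.6)],30)
print(o.round(1),win.round(1))
for q,h in((o,110),(win,60)):
    d=q[1]-q[0];n=np.array([-d[1],d[0]])/np.hypot(*d[:2]);m=q.mean(0)[:2]
    print(np.hypot(*d[:2]),np.degrees(np.arctan2(d[1],d[0])),m+n*h,m-n*h)
cv2.imwrite('pics/f2.png',cv2.resize(w['image'][60:250,210:430],None,fx=3,fy=3,interpolation=2)[...,::-1])
E
```

```text
[[484.  -13.8  30. ]
 [640.7 -23.2  30. ]] [[518.5 -62.2  30. ]
 [599.2 -67.   30. ]]
156.97477794387135 -3.420035928977049 [568.87564532  91.28693552] [ 555.75144691 -128.32125061]
80.8487719562712 -3.4148354431038133 [562.46094923  -4.6726468 ] [ 555.31316805 -124.45957941]
```

View pics/f2.png

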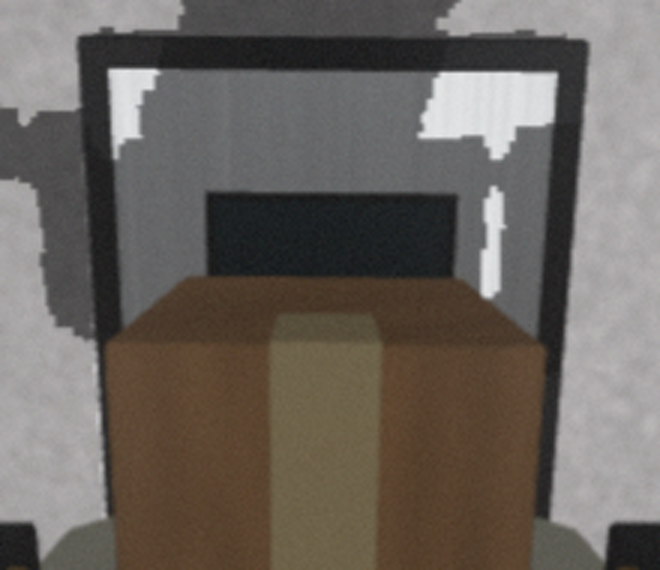

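```bash
python3 - <<'E'
from mv import *
import pickle
a,c,w=pickle.load(open('f.pkl','rb'))
for nm,q,z,h in(('reader',[(236.7,72.3),(405.7,73.7)],30,110),('plate',[(246,83),(395.3,84)],30,100),('win',[(279,124.3),(362.7,124.7)],30,60),('ctop',[(246,174.7),(391.7,175)],218.7,50),('cbot',[(272.7,152.3),(364,152.7)],148.7,50)):
    q=pt(w,q,z);d=q[1]-q[0];n=np.array([d[1],-d[0]])/np.hypot(*d[:2]);m=q.mean(0)[:2]
    print(nm,np.hypot(*d[:2]).round(1),np.degrees(np.arctan2(d[1],d[0])).round(2),(m+n*h).round(1))
E
```

```text
reader 156.7 -3.86 [ 554.9 -128.1]
plate 139.7 -3.78 [ 554.7 -127.2]
win 81.2 -3.68 [ 555.5 -124.4]
ctop 54.6 -3.53 [ 552.5 -126.6]
cbot 54.8 -3.66 [ 552.5 -126.8]
```

{"op": "send_rows", "data": {"moves": [[10,1.5,0,0.3],[25,0,0,0],[25,0,0,0],[20,0,0,0],[14,0,0,0],[8,0,0,0],[4,0,0,0],[0,0,0,0]]}}

```text
time: 22.18
tool_pos: [553.2, -128.0, 66.6]
tcp_rot: [1.483, 1.57, -0.156]
contact_force: [0.9, -0.3, -2.9]
grip_width: 55.7
```

{"op": "send_rows", "data": {"moves": [[0,0,0,0],[0,0,0,0],[0,0,0,0]]}}

```text
time: 22.55
tool_pos: [553.1, -128.0, 66.7]
tcp_rot: [1.465, 1.57, -0.174]
contact_force: [-0.6, -0.0, -3.6]
grip_width: 55.9
```

```bash
python3 - <<'E'
from mv import *
import pickle
plan(552.5,-127.5,63,-3.85);o=get_obs();print(o['contact_force'],o['dq'].round(3))
a=cam('side');c=cam('scene');w=cam('wrist')
pickle.dump((a,c,w),open('g.pkl','wb'))
s=np.hstack([c['image'][130:240,230:340],a['image'][180:290,290:400],]);s=cv2.resize(s,None,fx=3,fy=3,interpolation=2)
v=cv2.resize(w['image'][40:250,200:440],None,fx=1.25,fy=1.25);p=np.zeros((v.shape[0],s.shape[1],3),np.uint8);p[:,:v.shape[1]]=v
cv2.imwrite('pics/g.png',np.vstack([s,p])[...,::-1])
E
```

```text
TCP [ 553.1 -128.    66.7] jaw -3.9 xax [ 5.e-04 -1.e-04 -1.e+00] shift [ 3.7 -0.7 -0.4] turn -0.1 t 22.55 w 55.9
[-0.55447367 -0.02158342 -3.61029527] [ 0.003  0.003  0.001 -0.002  0.002 -0.   ]
```

View pics/g.png

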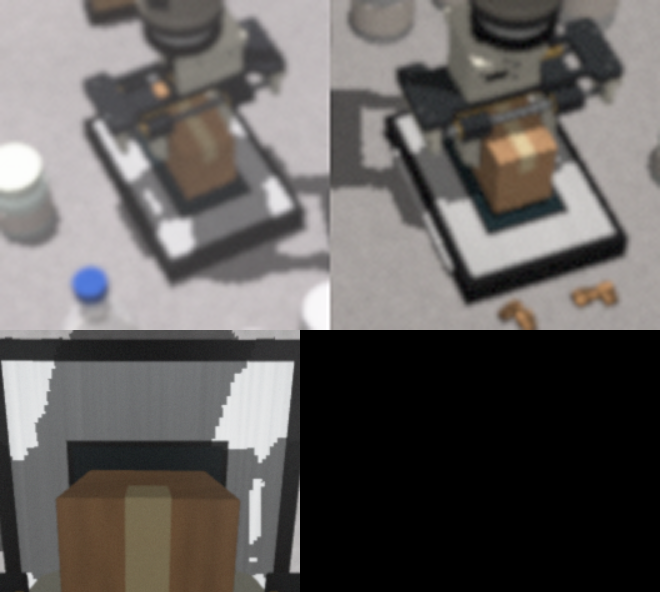

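```bash
python3 - <<'E'
from mv import *
import pickle
a,c,w=pickle.load(open('g.pkl','rb'))
for nm,q,z,h in(('win',[(253.6,128.8),(382.4,128.8)],30,60),('cbot',[(272.8,152),(364.8,152.4)],44,50),('ctop',[(246,172.5),(391,172.5)],114,50)):
    q=pt(w,q,z);d=q[1]-q[0];n=np.array([d[1],-d[0]])/np.hypot(*d[:2]);m=q.mean(0)[:2]
    print(nm,np.hypot(*d[:2]).round(1),np.degrees(np.arctan2(d[1],d[0])).round(2),(m+n*h).round(1))
E
```

```text
win 81.2 -3.82 [ 554.8 -124. ]
cbot 55.0 -4.07 [ 554.8 -127. ]
ctop 53.8 -3.83 [ 554.5 -126. ]
```

{"op": "send_rows", "data": {"moves": [[1.5,0,0,0],[1.5,0,0,0],[0.5,0,0,0],[0,0,0,0],[0,0,0,0],[0,0,0,0],[0,0,0,0]]}}

```text
time: 23.58
tool_pos: [553.0, -128.0, 62.9]
tcp_rot: [2.188, 1.571, 0.549]
contact_force: [0.1, 0.6, -3.7]
grip_width: 55.9
```

```bash
python3 -c "
from mv import *
plan(553,-128,63,-3.85);print(close_job())"
```

```text
TCP [ 553.  -128.    62.9] jaw -3.9 xax [ 1.e-04  1.e-04 -1.e+00] shift [-0.1 -0.   0. ] turn -0.1 t 23.57 w 55.9
the job is handed in; nothing more can be done
None
```

I did the whole job in the order asked and handed it in at 23.6 s; no verdict was reported.

- **Wiping:** I wiped all four chips off the reader's -y edge with the scraper in one stroke. Pictures afterwards showed them on the bench and the plate and window clear.
- **Scraper:** I put it back within about 2 mm of where it started, clear of the reader and the chips.
- **Carton:** I lifted it until its underside was about 150 mm up and carried it over the tins. It is now held upright and still over the glass.

**Last checks**
- **Height:** the underside should be about 10 mm above the glass. This comes from the tool height, assuming no slip in the grip. The contact force showed only the carton's weight, about 3.7 N.
- **Direction:** the carton's long side was within about 0.3° of the window's.
- **Centring:** the wrist camera put the carton within about 0.5 mm of the window centre across its width.
- **Camera disagreements:**
  - Along its length, the window-edge reading was 2–3 mm off the carton, while the reader-outline readings agreed with it to about 1 mm. The window also read 81 mm wide instead of 76, so I trusted the outline.
  - The wrist camera and the fixed cameras differed by about 3 mm on the reader's x position. I placed the carton between the two but nearer the wrist reading.
- **Other goods:** they looked unmoved in the pictures I viewed, but I did not measure them again.

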